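# Set the indexing dial to the tall pin's line

## Task

With the fingertips, push the upright metal rib on the indexing fixture's dial round from its side, either way as needed, until the brass pointer lines up with the scale line that ends at the tall pin. Only push: do not pinch the rib between the fingers, and leave the cork block, tape measure, brown block and driver bit where they lie. Finish with the hand clear of everything.

Things in the scene. Friction and masses are not known exactly. Their poses are not given: they have to be found in the camera images.
- indexer: The indexing fixture bolted to the bench (does not move): a round grey casting, 220 mm across and 26 mm high, with two bolted ears (out to 130 mm from the centre, 18 mm high with the bolts) and an aluminium ring on top with black scale lines every 15 degrees, each 2.5 mm wide, from 80 to 94 mm from the centre. Origin on the dial's axis, at bench height; z up. Its -x side, with the middle of the scale, faces the robot more or less.
- dial (a joint): Turn of the dial plate about the upright axis through the indexer's origin, rad; grows counter-clockwise seen from above; at 0 the pointer points along the indexer's -x. Stops at -2.1 and 2.1. The plate is dark steel, 156 mm across, its top 34 mm above the bench, stiff to turn (about 0.2 N m, which is 4 to 5 N at 45 mm from the axis, more when turned fast) and stays where it is left. A brass pointer 11 mm wide, narrowing to 3.5 mm, lies on it, its tip 79 mm from the axis.
- index_aim (a point): Point on the pointer's centre line prolonged beyond its tip, 100 mm from the axis, 34 mm above the bench: as far out as the pins stand. It turns with the dial. When the pointer is lined up with a pin's scale line, this point lies on that pin's axis as seen from above.
- rib_mid (a point): Middle of the top of the upright bare-metal rib on the dial, 45 mm from the axis, exactly opposite the pointer, 67.5 mm above the bench. The rib is the handle by which the dial is pushed round: a radial wall running from 16 to 74 mm from the axis, 24 mm thick, standing 34 mm above the dial plate. It turns with the dial.
- rib_left (a point): Centre of the rib's flat side that is pushed to turn the dial clockwise seen from above (the side toward +y at dial 0 and indexer yaw 0): 45 mm from the axis along the rib, 12 mm off its middle plane, 50.5 mm above the bench. The side is 58 mm long and 34 mm high.
- rib_right (a point): Centre of the rib's opposite flat side, pushed to turn the dial counter-clockwise seen from above; same height and size. Pushing one side touches that half of the rib only; fingers pressing on both halves at once count as pinching.
- tall_pin: The tall pin: plain round dark steel, 12 mm thick, 46 mm high, fixed upright in the scale ring 100 mm from the dial's axis, at the outer end of the target scale line. Origin at its foot, 26 mm above the bench, on its axis. Which of the three pin places it takes (dial values 45, 90 or -60 degrees) varies.
- short_pin: The short pin: round dark steel, 8 mm thick, 12 mm high, at the end of another scale line, likewise fixed; origin at its foot. Not the target.
- flat_stud: The flat stud: a low round dark steel disc, 20 mm across and 7 mm high, at the end of another scale line, likewise fixed; origin at its foot. Not the target.
- cork_block: Cork sanding block, 36x60x26 mm, lying loose beside the fixture; origin at the centre of its underside. Bystander.
- tape_measure: Pocket tape measure standing loose beside the fixture, 35x72x62 mm high; origin at the centre of its underside. Bystander.
- brown_block: Brown abrasive rubber block, 40x52x22 mm, lying loose beside the fixture; origin at the centre of its underside. Bystander.
- bit_1: Hex driver bit lying loose beside the fixture, 10x72x8 mm; origin at the centre of its underside, long axis y. Bystander.

How it is judged (in metres and radians):
At the end, for the whole second after the job is handed in: The dial is at rest with its pointer on the tall pin's scale line: the pointer's line passes within 4 mm (about 2.3 degrees) of the pin's axis (horizontal distance between index_aim and tall_pin below 0.004 m and velocity of joint dial between -0.02 and 0.02 rad/s); the robot touches nothing.
It fails at once if the rib is pinched: the fingers press on both of its halves at once (contact force between the fingers and dial_c1 above 0.5 N and contact force between the fingers and dial_c2 above 0.5 N).
It fails at once if a loose bystander is lifted, carried or pushed more than 20 mm (distance of any of cork_block, tape_measure, brown_block, bit_1 from where it was at the start of the episode above 0.02 m).
It also fails if it takes over 40 s, if anything falls off the work surface, if the arm or the gripper's body presses on something with over 40 N, if the wrist force passes 120 N, or if a joint passes its speed limit or range.

## Robot

A 6-joint arm with a two-finger parallel gripper is mounted at the origin on the work surface; the furniture and walls round the work are solid. World frame = base frame: x ahead of the robot, y to its left, z up, the work surface at z = 0. Lengths are in m, angles in degrees, forces in N, time in s.
With the tool pointing down it reaches from about 0.325 to 0.9 m from the base axis. Payload 3.5 kg.
Tool frame: the origin (TCP) lies between the finger pads; the fingertips stand 14 mm ahead of it and the grasp point (between the pads) lies 5 mm behind it; z points along the fingers, y is the line along which they close (so a half turn about z gives the same grasp; the last joint's range is limited). The gripper opens to 85 mm and grips with 20 to 120 N. Pads are 22 mm wide; open, the fingers measure 114 mm over their backs; the gripper's body (76 mm by 85 mm) begins 54 mm behind the grasp point. The pads swing forward as they close: fully open they stand 13 mm farther back than shut.
Start: joints at [-69.122, 15.837, -1.513, 72.651, 0, 84.076], TCP at [0.282, -0.558, 0.245] pointing down, gripper open.
Joint ranges: [-178.77, 178.77], [-48.84, 107.48], [-61.69, 71.31], [-111.58, 123.2], [-90, 87.43], [-180, 180]. Speed limits (degrees/s): [147.25, 147.25, 180, 180, 180, 180].

## Interface

Orientations are given as [roll, pitch, yaw] about the fixed x, y, z axes, in that order (R = Rz(yaw) Ry(pitch) Rx(roll)).
In Python, from cell import r gives the robot as it stands. The module is installed in compiled form; this text tells all that it offers.
- The arm moves only by the shell command python3 -m creep 'ROWS' [OPENING] [FORCE]. ROWS is JSON, a list that holds one entry, the list of rows, each a list of 6 numbers: the shift along the tool's x, y, z in units of 50 mm (1.0 is 50 mm), then the turn, a rotation vector about the tool's x, y, z in rad. In form: [[[x, y, z, rx, ry, rz], ...]]. A call has 1 to 8 rows; each row shifts and turns the commanded pose from where the row before left it, along the tool's axes as they then stand; what a row does not reach is not made up. A row lasts 1/10 s, in which the tool goes at most 50 mm and 8.59 degrees, less where a joint would pass 70% of its speed; a pose out of reach is approached as far as the arm can. A call is refused whole if a number of a shift passes 1 or a number of a turn 0.15, either way. A call with a gripper value outside its range is refused whole. OPENING is the opening, from 0 (shut) to 1 (fully open), set as the call begins (- or left out, the last holds). The fingers move at their own pace and stop on an object; FORCE is the grip in N (left out, the last holds). Time passes only in rows, so rows that do not move let the fingers close. It gives the time, the measured TCP pose, the force, the opening and the grip force at its end, in the units of the state.
- r.sense(): the state, without advancing time (a new reading comes with each control period).
- r.capture(name): name is "scene" or "top" or "wrist"; returns the picture (384x512x3 uint8, red, green, blue); there is no depth.
- r.get_calibration(name): a dict with "fx", "fy", "cx", "cy" (pixels), "k1" (the pictures are not rectified: a ray, as slopes to the right and down, at radius r is drawn at 1 + k1 r^2 times it, then the intrinsics apply), "xyz" and "rotation" of the camera in the world; the wrist camera has in their place "tool_from_camera" (4x4, takes a point from camera to tool coordinates, whose origin is the TCP and whose axes are the flange's). Camera axes: x right, y down, z forward; pixel columns grow to the right and rows downward; lengths in m; the calibration is good to about 2 mm. A picture is of the moment at which its call begins: read the wrist's pose just before it. get_calibration takes no time and is no camera call.
- r.sign_off(): hands the job in; it is judged then, once.
The state is a dict: "time": time; "joints": joint angles; "qvel": joint speeds; "joint_torque": joint torques, N m; "ee_pos": TCP position; "tool_rot": TCP orientation; "contact_force": force on the tool from outside, world axes, zero at the start; "moment": the same for the moment, N m; "gripper_width": finger opening in m; "gripper_force": force on a finger pad.
Only numpy, scipy, OpenCV 4.12 (cv2) and the standard library are available. Lean on these libraries where they do the work, as an engineer would, in place of code of your own. Each camera call takes 0.05 s, during which the arm holds its last target. There are 200 camera calls.

## Working session

There is one attempt and no reset: what is moved stays moved. The work goes in short steps, Python scripts to look and compute and a shell command to move; the robot and the scene stay as the last step left them, time stands still between calls to the robot, and variables do not carry over. Pictures are saved under pics/ and viewed, at most 10 in all, crops included, and the job is handed in when it is done.

```bash
mkdir -p pics; python3 - <<'E'
from cell import r
import cv2
for n in ("top","scene"):
    im=r.capture(n); cv2.imwrite(f"pics/{n}0.png",cv2.resize(im[:,:,::-1],(800,600),interpolation=cv2.INTER_CUBIC))
    print(r.get_calibration(n))
s=r.sense(); print(s["time"],s["ee_pos"],s["tool_rot"],s["gripper_width"])
E
```

```text
{'fx': 454.3466637119719, 'fy': 454.3466637119719, 'cx': 252.71789314712527, 'cy': 194.56247518158585, 'k1': 0.04182861209793456, 'xyz': array([0.31537016, 0.05702803, 0.99607653]), 'rotation': array([-170.59951541,   -0.64406883,  -88.64301214])}
{'fx': 389.43219730764895, 'fy': 389.43219730764895, 'cx': 252.50922063662395, 'cy': 189.83373056695845, 'k1': -0.03087265505508245, 'xyz': array([0.11332777, 0.62099887, 0.53802252]), 'rotation': array([-124.72831254,    0.71063959, -149.6317344 ])}
0.1 [ 0.28156284 -0.55722365  0.24424565] [-1.79884414e+02 -1.09754063e-02  2.68016830e+01] 0.0853681726143108
```

View pics/top0.png

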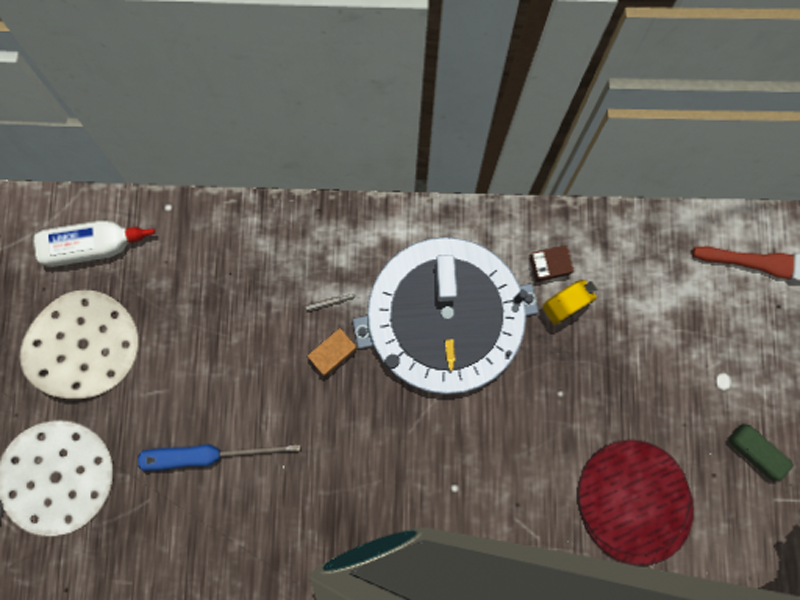

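View pics/scene0.png

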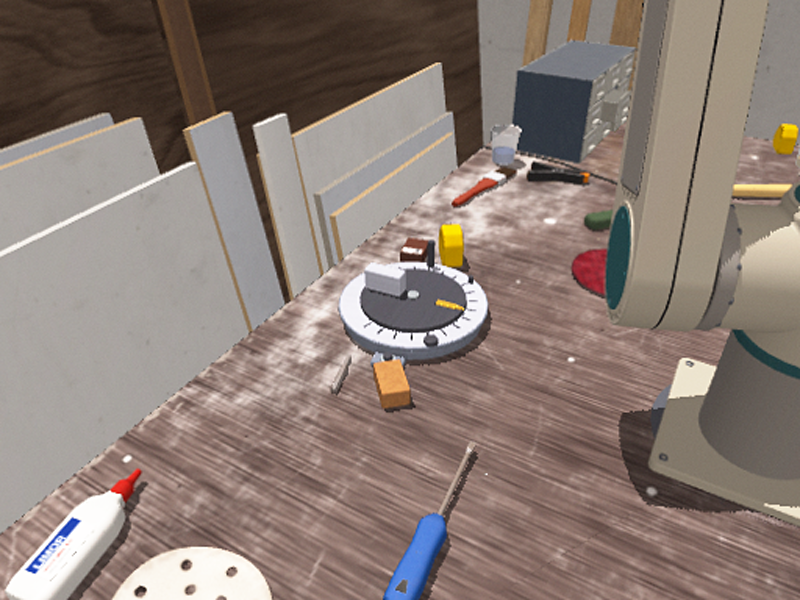

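The top picture shows the dial hub at about (447,312), the pointer tip at (451,370), the rib at (446,278), the tall pin at (520,297), the short pin at (508,354) and the stud at (392,361), in 800x600 pixels. The scene picture confirms that the tall pin is by the tape measure. I'll enlarge the top view to read it more closely.

```bash
cat > h.py <<'E'
import numpy as np,cv2
from cell import r
from scipy.spatial.transform import Rotation as R
def px(cal,u,v,z,xyz=None,rot=None):
    x,y=(u-cal["cx"])/cal["fx"],(v-cal["cy"])/cal["fy"]
    a,b=x,y
    for _ in range(20):
        k=1+cal["k1"]*(a*a+b*b); a,b=x/k,y/k
    M=R.from_euler("xyz",cal["rotation"],degrees=True).as_matrix() if rot is None else rot
    o=cal["xyz"] if xyz is None else xyz
    d=M@np.array([a,b,1]); return o+d*(z-o[2])/d[2]
def wrist():
    s=r.sense(); im=r.capture("wrist"); c=r.get_calibration("wrist")
    T=np.eye(4);T[:3,:3]=R.from_euler("xyz",s["tool_rot"],degrees=True).as_matrix();T[:3,3]=s["ee_pos"]
    W=T@c["tool_from_camera"]
    return im,c,W
E
python3 - <<'E'
from h import *
im=r.capture("top")[145:260,225:355]
cv2.imwrite("pics/top1.png",cv2.resize(im[:,:,::-1],None,fx=5,fy=5,interpolation=cv2.INTER_CUBIC))
E
```

```text
(no output)
```

View pics/top1.png

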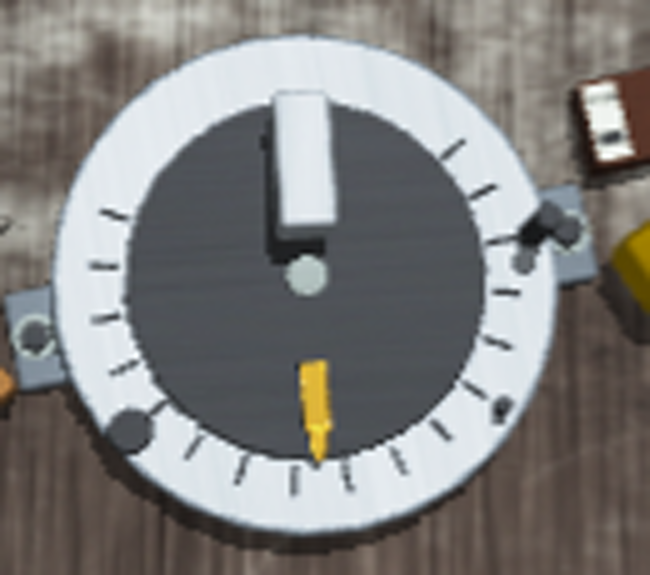

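```bash
python3 - <<'E'
from h import *
c=r.get_calibration("top")
P=lambda u,v,z: px(c,225+(u+.5)/5-.5,145+(v+.5)/5-.5,z)
hub=P(307,276,.036)
# plate edges
pl=(P(125,282,.034)+P(486,275,.034))/2; print("hub",hub,"plate",pl, "ringctr",(P(54,278,.026)+P(556,278,.026))/2)
for n,a in dict(tip=(318,462,.034),pbase=(314,362,.034),l0=(487,242,.026),l1=(514,237,.026),pinfoot=(530,236,.026),pintop=(550,214,.072),stud=(130,431,.033),short=(502,406,.036),ribA=(275,92,.0675),ribB=(327,94,.0675),ribC=(280,226,.0675),ribD=(336,222,.0675)).items():
    p=P(*a); d=p-hub; print(n,p.round(4),"r",np.hypot(*d[:2]).round(4),"ang",np.degrees(np.arctan2(d[1],d[0])).round(1))
E
```

```text
hub [ 0.46500439 -0.02144484  0.036     ] plate [ 0.46422072 -0.02101175  0.034     ] ringctr [ 0.46567333 -0.02143566  0.026     ]
tip [ 0.3859 -0.0272  0.034 ] r 0.0793 ang -175.9
pbase [ 0.4283 -0.025   0.034 ] r 0.0369 ang -174.4
l0 [ 0.4835 -0.1001  0.026 ] r 0.0808 ang -76.8
l1 [ 0.486  -0.1118  0.026 ] r 0.0928 ang -76.9
pinfoot [ 0.4866 -0.1187  0.026 ] r 0.0997 ang -77.5
pintop [ 0.4879 -0.1187  0.072 ] r 0.0999 ang -76.7
stud [0.3971 0.0526 0.033 ] r 0.1005 ang 132.5
short [ 0.4114 -0.1047  0.036 ] r 0.099 ang -122.8
ribA [ 0.5378 -0.0045  0.0675] r 0.0747 ang 13.1
ribB [ 0.5375 -0.0263  0.0675] r 0.0727 ang -3.9
ribC [ 0.4808 -0.0074  0.0675] r 0.0211 ang 41.6
ribD [ 0.4831 -0.0307  0.0675] r 0.0203 ang -27.0
```

The measurements agree with each other and with the given sizes. The centre is at (0.465,-0.021), the yaw is about 12.7°, the tall pin is at world angle -77° (dial +90) and the dial is now near -8°. So the rib has to go counter-clockwise from about 5° to 103°. I'll push with the fingers shut, on the rib's right side, turning the tool with it.

```bash
python3 -m creep '[[[0.62,-0.495,0,0,0,0],[0.62,-0.495,0,0,0,0],[0.62,-0.495,0,0,0,0],[0.62,-0.495,0,0,0,0],[0.62,-0.495,0,0,0,0],[0.62,-0.495,0,0,0,0],[0.62,-0.495,0,0,0,0]]]' 0 20; python3 -m creep '[[[0.62,-0.495,0,0,0,0],[0.62,-0.495,0,0,0,0],[0.62,-0.495,0,0,0,0],[0.62,-0.495,0,0,0,0],[0.62,-0.495,0,0,0,0],[0.62,-0.495,0,0,0,0],[0.62,-0.495,0,0,0,0]]]'; python3 -m creep '[[[0,0,0,0,0,-0.149],[0,0,0,0,0,-0.149],[0,0,0,0,0,-0.149],[0,0,0,0,0,-0.149],[0,0,0,0,0,-0.149],[0,0,0,0,0,-0.149],[0,0,0,0,0,-0.149],[0,0,0,0,0,-0.149]]]'; python3 -m creep '[[[0,0,0,0,0,0],[0,0,0,0,0,0]]]'
python3 - <<'E'
from h import *
print(r.sense()["joints"])
im,c,W=wrist()
cv2.imwrite("pics/w1.png",cv2.resize(im[:,:,::-1],(800,600),interpolation=cv2.INTER_CUBIC))
E
```

```text
time: 0.85
ee_pos: [0.3976, -0.3037, 0.2451]
tool_rot: [-180.0, -0.0, 26.8]
contact_force: [0.8, 0.0, 0.3]
gripper_width: 0.0001
gripper_force: 0.0
time: 1.55
ee_pos: [0.5131, -0.0512, 0.2451]
tool_rot: [-180.0, 0.0, 26.8]
contact_force: [0.5, 0.6, 0.7]
gripper_width: -0.0
gripper_force: 0.0
time: 2.35
ee_pos: [0.5126, -0.0528, 0.2449]
tool_rot: [-180.0, -0.0, 95.5]
contact_force: [1.0, -0.4, 0.2]
gripper_width: -0.0
gripper_force: 0.0
time: 2.55
ee_pos: [0.5127, -0.0528, 0.2451]
tool_rot: [-180.0, -0.0, 94.9]
contact_force: [-0.5, 0.2, -0.6]
gripper_width: -0.0001
gripper_force: 0.0
[-1.30711069e+01  4.74188384e+00 -1.49477835e+01  7.03397743e+01
  6.64709300e-04  7.20053310e+01]
```

View pics/w1.png

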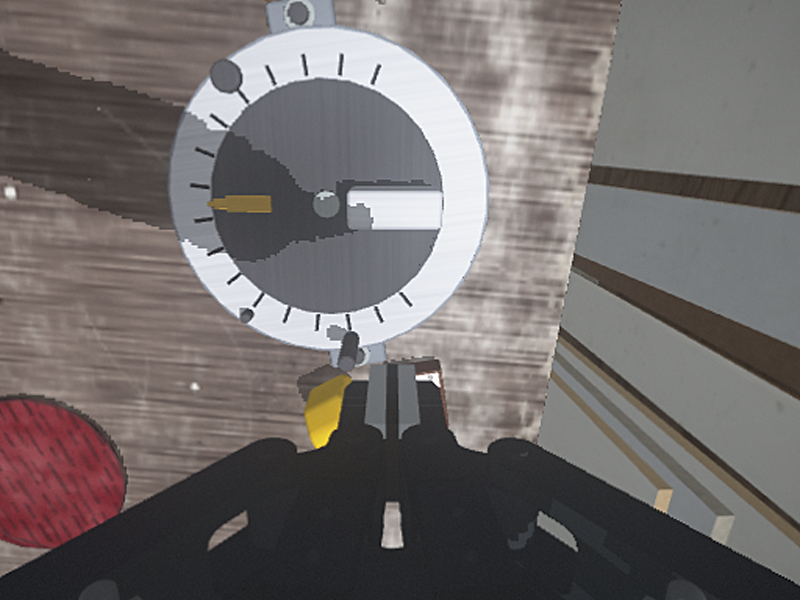

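The wrist view shows the hub at (326,204), the pointer tip at (209,203), the rib top at (347..441, 187..229) and the target scale line from about (348,316) to (351,330). I'll compare these with the top-camera values.

```bash
python3 - <<'E'
from h import *
im,c,W=wrist()
P=lambda u,v,z: px(c,u*.64,v*.64,z,W[:3,3],W[:3,:3])
hub=P(326,204,.036);print(hub)
for n,a in dict(tip=(208,203,.034),pb=(271,204,.034),l0=(348,314,.026),l1=(351,330,.026),A=(347,187,.0675),B=(441,190,.0675),C=(348,229,.0675),D=(441,230,.0675)).items():
    p=P(*a);d=p-hub;print(n,p.round(4),np.hypot(*d[:2]).round(4),np.degrees(np.arctan2(d[1],d[0])).round(1))
E
```

```text
[ 0.4664629  -0.02207345  0.036     ]
tip [ 0.3878 -0.0284  0.034 ] 0.079 -175.4
pb [ 0.4297 -0.0255  0.034 ] 0.0369 -174.7
l0 [ 0.4852 -0.1011  0.026 ] 0.0812 -76.7
l1 [ 0.4881 -0.1133  0.026 ] 0.0938 -76.6
A [ 0.4821 -0.007   0.0675] 0.0217 43.9
B [ 0.538  -0.0039  0.0675] 0.0738 14.3
C [ 0.4843 -0.032   0.0675] 0.0204 -29.2
D [ 0.5408 -0.0277  0.0675] 0.0745 -4.3
```

```bash
python3 -m creep '[[[0,0,0.6,0,0,0],[0,0,0.6,0,0,0],[0,0,0.6,0,0,0],[0,0,0.6,0,0,0],[0,0,0.6,0,0,0],[0,0,0.2,0,0,0],[0,0,0,0,0,0]]]'; python3 -m creep '[[[0,0,0.15,0,0,0],[0,0,0.15,0,0,0],[0,0,0.12,0,0,0],[0,0,0,0,0,0]]]'
```

```text
time: 3.35
ee_pos: [0.5114, -0.0525, 0.0839]
tool_rot: [-179.8, -0.1, 95.1]
contact_force: [-0.2, -0.6, 0.9]
gripper_width: 0.0001
gripper_force: 0.0
time: 3.75
ee_pos: [0.5126, -0.0528, 0.0639]
tool_rot: [-180.0, -0.0, 95.1]
contact_force: [0.3, -0.4, -0.1]
gripper_width: 0.0
gripper_force: 0.0
```

```bash
python3 -m creep '[[[0.1,0,0,0,0,0],[0.1,0,0,0,0,0],[0.04,0,0,0,0,0],[0,0,0,0,0,0]]]';  python3 -m creep '[[[0.09,0.042,0,0,0,-0.1],[0.09,0.042,0,0,0,-0.1],[0.09,0.042,0,0,0,-0.1],[0.09,0.042,0,0,0,-0.1],[0.09,0.042,0,0,0,-0.1],[0.09,0.042,0,0,0,-0.1],[0.09,0.042,0,0,0,-0.1],[0,0,0,0,0,0]]]'
cat > m.py <<'E'
from h import *
import sys
s=r.sense();C=np.array([.4657,-.0217]);d=np.array(s["ee_pos"][:2])-C
th=np.radians(s["tool_rot"][2]-90);u=np.array([np.cos(th),np.sin(th)]);t=np.array([-u[1],u[0]])
print("th",np.degrees(th)%360,"rad",d@u,"tan",d@t)
im=r.capture("top")[145:260,225:355]
cv2.imwrite(sys.argv[1],cv2.resize(im[:,:,::-1],None,fx=5,fy=5,interpolation=cv2.INTER_CUBIC))
E
python3 m.py pics/t2.png
```

```text
time: 4.15
ee_pos: [0.512, -0.0406, 0.0646]
tool_rot: [180.0, 0.0, 95.1]
contact_force: [0.5, -0.0, -0.3]
gripper_width: 0.0001
gripper_force: 0.1
time: 4.95
ee_pos: [0.5148, -0.0086, 0.0647]
tool_rot: [-179.9, 0.3, 135.3]
contact_force: [1.5, -4.4, -1.2]
gripper_width: 0.0001
gripper_force: 2.1
th 45.25899525875127 rad 0.04387162078540263 tan -0.025619808985784073
```

View pics/t2.png

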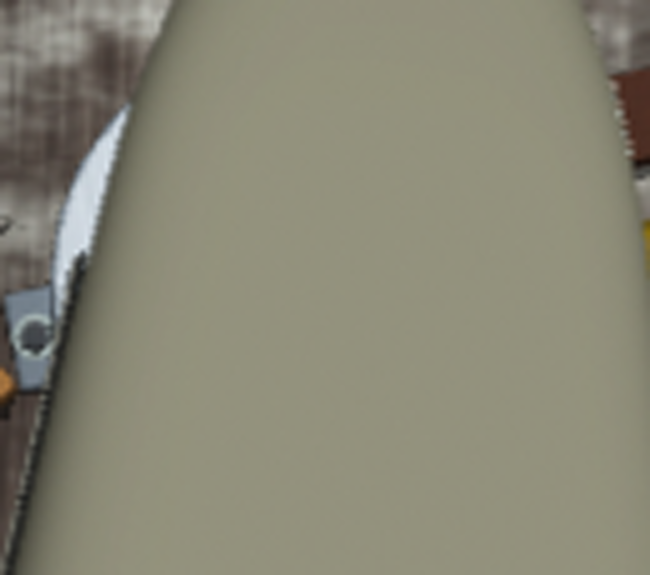

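The top view is blocked by the arm, but the force of about 4.6 N shows the dial is being pushed. I'll continue to about 91° and check with the wrist camera.

```bash
python3 -m creep '[[[0.09,0.042,0,0,0,-0.1],[0.09,0.042,0,0,0,-0.1],[0.09,0.042,0,0,0,-0.1],[0.09,0.042,0,0,0,-0.1],[0.09,0.042,0,0,0,-0.1],[0.09,0.042,0,0,0,-0.1],[0.09,0.042,0,0,0,-0.1],[0.09,0.042,0,0,0,-0.1]]]'; python3 -m creep '[[[0,0,0,0,0,0],[0,0,0,0,0,0]]]'
python3 m.py pics/t3.png; python3 - <<'E'
from h import *
im,c,W=wrist()
cv2.imwrite("pics/w2.png",cv2.resize(im[:,:,::-1],(800,600),interpolation=cv2.INTER_CUBIC))
E
```

```text
time: 5.8
ee_pos: [0.4935, 0.0216, 0.0654]
tool_rot: [-179.9, 0.6, -178.8]
contact_force: [8.8, -2.8, -6.5]
gripper_width: -0.0001
gripper_force: 4.5
time: 6.0
ee_pos: [0.4911, 0.0224, 0.0652]
tool_rot: [-180.0, 0.3, -179.0]
contact_force: [4.5, -1.7, -1.7]
gripper_width: -0.0001
gripper_force: 2.2
th 91.02903976529404 rad 0.043619687474256326 tan -0.026174429000469013
```

View pics/w2.png

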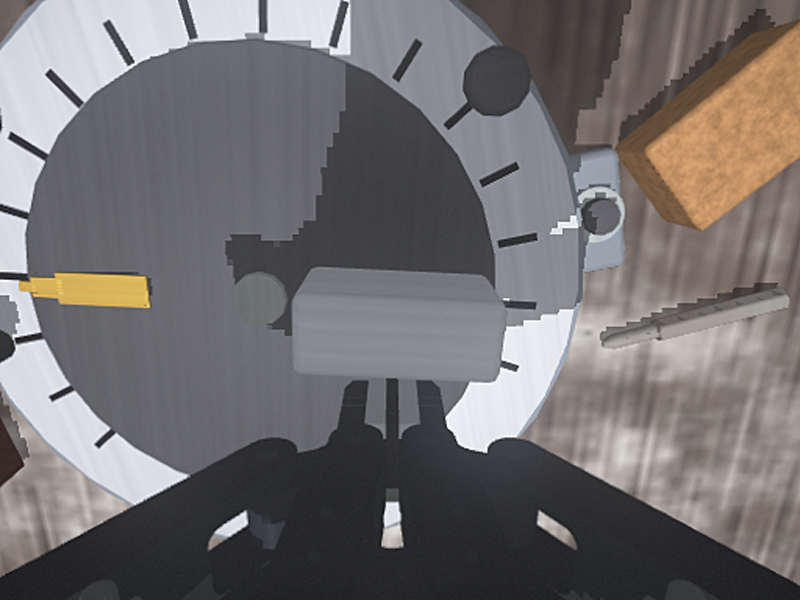

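The wrist view shows the hub at (260,298), the pointer tip at (20,286) and the pointer base end at (150,291). The target line is the next one, (17,342)-(43,336), which leads to the tall pin at the left edge.

```bash
cat > a.py <<'E'
from h import *
import sys,json
im,c,W=wrist()
P=lambda u,v,z: px(c,u*.64,v*.64,z,W[:3,3],W[:3,:3])[:2]
C=np.array([.4657,-.0217]); a=json.loads(sys.argv[1])
hub=P(*a[0],.036);print("hub",hub)
for z,q in ((.034,a[1]),(.034,a[2]),(.0265,a[3]),(.0265,a[4])):
    d=P(*q,z)-hub; print(np.hypot(*d).round(4),(np.degrees(np.arctan2(d[1],d[0]))).round(2))
E
python3 a.py '[[260,298],[20,286],[150,291],[17,342],[43,336]]'
```

```text
hub [ 0.46590781 -0.02144024]
0.08 -91.46
0.0369 -91.72
0.0934 -76.86
0.0832 -76.99
```

```bash
python3 -m creep '[[[0.045,0.021,0,0,0,-0.05],[0.045,0.021,0,0,0,-0.05],[0.045,0.021,0,0,0,-0.05],[0.045,0.021,0,0,0,-0.05],[0,0,0,0,0,0],[0,0,0,0,0,0]]]'
python3 m.py pics/t4.png; python3 - <<'E'
from h import *
im,c,W=wrist()
cv2.imwrite("pics/w3.png",cv2.resize(im[:,:,::-1],(800,600),interpolation=cv2.INTER_CUBIC))
E
```

```text
time: 6.75
ee_pos: [0.4804, 0.0265, 0.0651]
tool_rot: [180.0, 0.2, -167.5]
contact_force: [4.3, 2.1, 2.0]
gripper_width: 0.0004
gripper_force: 2.2
th 102.5025728852936 rad 0.04383253868017927 tan -0.02475226215636314
```

View pics/w3.png

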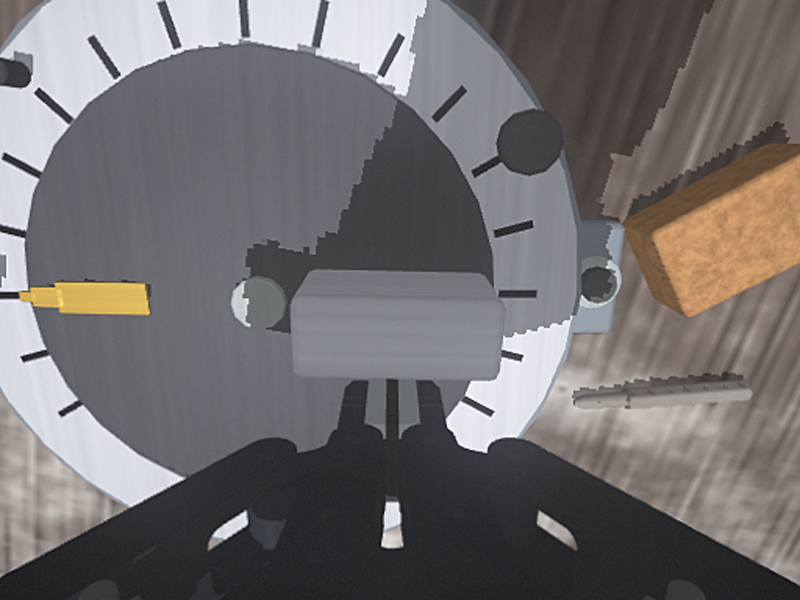

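The pointer tip is at (20,296), its base end at (150,299) and the hub at (258,303). The target line, with two more lines beyond it as before, is at (0,295)-(20,295).

```bash
python3 a.py '[[258,303],[20,296],[150,299],[0,295],[20,295]]'; python3 - <<'E'
from h import *
im,c,W=wrist()
cv2.imwrite("pics/w3c.png",cv2.resize(im[165:215,:120,::-1],None,fx=6,fy=6,interpolation=cv2.INTER_CUBIC))
E
```

```text
hub [ 0.46649598 -0.02184947]
0.0798 -78.76
0.0364 -78.65
0.0925 -77.37
0.0854 -77.37
```

View pics/w3c.png

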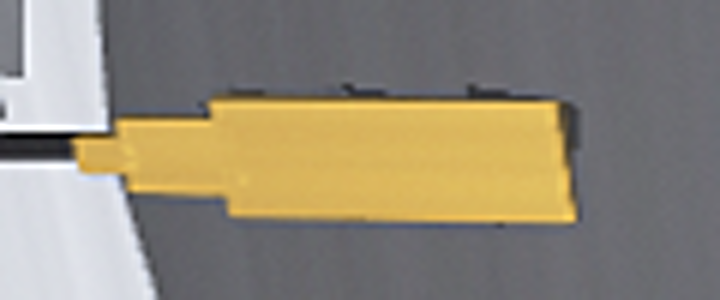

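The pointer is still about 1.7° short, so I'll nudge it 0.03 rad further.

```bash
python3 -m creep '[[[0.014,0.006,0,0,0,-0.015],[0.014,0.006,0,0,0,-0.015],[0,0,0,0,0,0],[0,0,0,0,0,0]]]'; python3 -m creep '[[[-0.2,0,0,0,0,0],[-0.2,0,0,0,0,0],[0,0,-0.4,0,0,0],[0,0,-0.6,0,0,0],[0,0,-0.6,0,0,0],[0,0,-0.6,0,0,0],[0,0,-0.6,0,0,0],[0,0,-0.6,0,0,0]]]'; python3 -m creep '[[[-0.5,0,0,0,0,0],[-0.5,0,0,0,0,0],[0,0,0,0,0,0],[0,0,0,0,0,0]]]'
python3 - <<'E'
from h import *
im,c,W=wrist()
cv2.imwrite("pics/w4.png",cv2.resize(im[:,:,::-1],(800,600),interpolation=cv2.INTER_CUBIC))
E
```

```text
time: 7.35
ee_pos: [0.4781, 0.0267, 0.0647]
tool_rot: [179.9, 0.1, -165.8]
contact_force: [5.1, 3.2, 4.7]
gripper_width: 0.0
gripper_force: 2.4
time: 8.15
ee_pos: [0.4958, 0.0311, 0.2342]
tool_rot: [180.0, -0.3, -165.8]
contact_force: [-0.1, 0.3, -0.2]
gripper_width: -0.0001
gripper_force: 0.0
time: 8.55
ee_pos: [0.5446, 0.0435, 0.2329]
tool_rot: [180.0, -0.2, -165.8]
contact_force: [-0.0, 0.1, -0.1]
gripper_width: -0.0004
gripper_force: 0.0
```

View pics/w4.png

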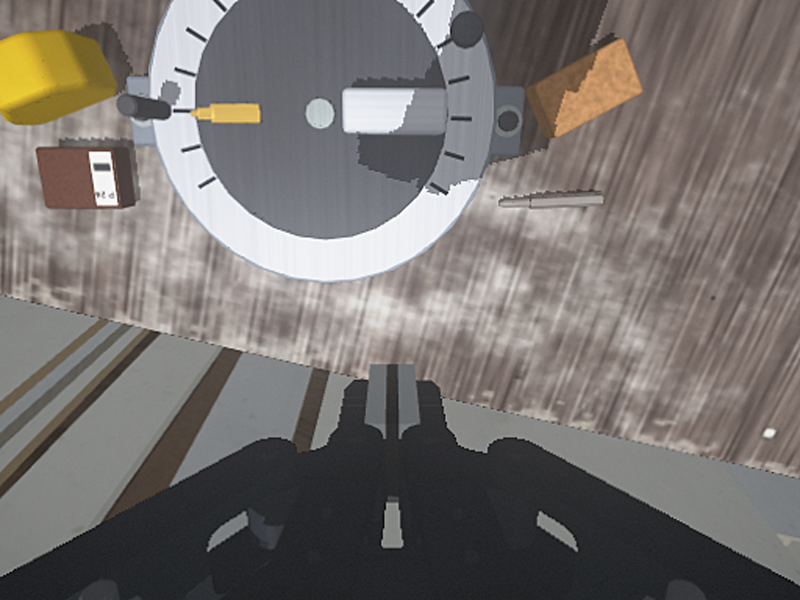

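The hand is clear. The hub is at (320,113), the pointer tip at (191,113.5), its base end at (260,113.5) and the target line at (172..190, 110.5), which leads to the tall pin. I'll check the remaining error in an enlarged crop.

```bash
python3 a.py '[[320,113],[191,114],[260,113],[172,110],[190,111]]'; python3 - <<'E'
from h import *
im,c,W=wrist()
cv2.imwrite("pics/w4c.png",cv2.resize(im[50:95,70:230,::-1],None,fx=5,fy=5,interpolation=cv2.INTER_CUBIC))
E
```

```text
hub [ 0.46562135 -0.02155289]
0.0794 -75.5
0.037 -75.98
0.0939 -77.25
0.0826 -77.02
```

View pics/w4c.png

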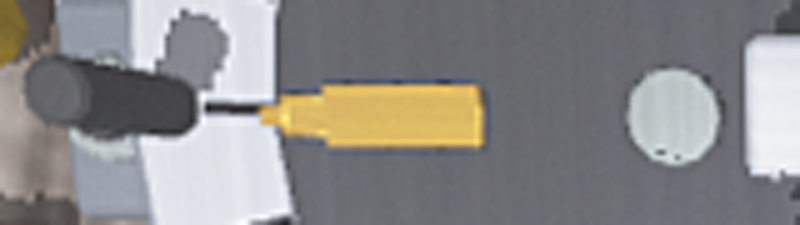

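```bash
python3 - <<'E'
from h import *
im,c,W=wrist()
P=lambda u,v,z: px(c,70+u/5-.4,50+v/5-.4,z,W[:3,3],W[:3,:3])[:2]
for C in (P(673,116,.036),np.array([.4657,-.0217])):
  print(C)
  for n,a in dict(tip=(265,115,.034),shoulder=(325,116,.034),base=(484,117,.034),l0=(206,106.5,.026),l1=(258,109,.026)).items():
    d=P(*a)-C;print(n,np.hypot(*d).round(4),np.degrees(np.arctan2(d[1],d[0])).round(2))
E
```

```text
[ 0.46640894 -0.02210872]
tip 0.0785 -76.07
shoulder 0.067 -75.94
base 0.0365 -75.71
l0 0.093 -77.28
l1 0.0828 -77.12
[ 0.4657 -0.0217]
tip 0.0791 -75.64
shoulder 0.0676 -75.44
base 0.0371 -74.8
l0 0.0935 -76.91
l1 0.0833 -76.71
```

```bash
python3 - <<'E'
from h import *
im,c,W=wrist()
sub=im[55:90,115:175].astype(int); m=(sub[...,0]-sub[...,2]>60)
v,u=np.nonzero(m)
g=np.array([px(c,115+a,55+b,.034,W[:3,3],W[:3,:3])[:2] for a,b in zip(u,v)])
k=g.mean(0)
C=np.array([.4660,-.0219])  # mean of the axis estimates
d=k-C; print(m.sum(),np.hypot(*d),np.degrees(np.arctan2(d[1],d[0])))
w=np.linalg.svd(g-k)[2][0]; print("axis dir",np.degrees(np.arctan2(w[1],w[0])))
print(r.sense()["time"],r.sense()["contact_force"])
E
```

```text
463 0.05567628490299331 -75.63283889726593
axis dir 103.77115593014277
8.8 [-0.64140205 -0.07651228  0.26756905]
```

The remaining error is about 1.2°, or roughly 2 mm at the pin, which is inside the 4 mm limit. The hand is clear and the dial is at rest, so I'm handing in.

```bash
python3 -c "
from cell import r
print(r.sign_off())"
```

```text
the job is handed in; nothing more can be done
None
```

The job is handed in: I pushed the dial counter-clockwise until the pointer was about 1.2° past the tall pin's line (about 2 mm at the pin, limit 4 mm), with the hand clear; the verdict was not shown.

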